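# Pin the tablet jig and hold the screen open

## Robot

A 7-joint arm with a two-finger parallel gripper is mounted at the origin on the work surface. World frame = base frame: x ahead of the robot, y to its left, z up, the work surface at z = 0. Lengths are in m, angles in degrees, forces in N, time in s.
With the tool pointing down it reaches from about 0.4 to 0.75 m from the base axis. Payload 19.5 kg.
Tool frame: the origin (TCP) lies on the centre line of the jaws, within the pads' length; the fingertips stand 11 mm ahead of it and the grasp point (between the pads) lies 8 mm behind it (tip_reach is the distance from the TCP to the fingertips, in m); z points along the fingers, y is the line along which they close (so a half turn about z gives the same grasp; the last joint's range is limited). The gripper opens to 85 mm and grips with 20 to 120 N. Pads are 22 mm wide; open, the fingers measure 114 mm over their backs; the gripper's body (76 mm by 85 mm) begins 54 mm behind the grasp point. The pads swing forward as they close: fully open they stand 13 mm farther back than shut.
Start: joints at [62.24, 40.479, -1.581, 85.061, 1.261, 54.483, -4.326], TCP at [0.246, -0.52, 0.242] pointing down, gripper open.
Joint ranges: [-155.06, 155.06], [-18.47, 123.98], [-90, 86.84], [0, 140.48], [-83.41, 263.41], [0, 116], [-161.91, 161.91]. Speed limits (degrees/s): [108.29, 108.29, 147.25, 147.25, 172.46, 172.46, 172.46].

## Interface

Orientations are given as [roll, pitch, yaw] about the fixed x, y, z axes, in that order (R = Rz(yaw) Ry(pitch) Rx(roll)).
In Python, from cell import * gives the robot as it stands.
- The arm moves only by the tool arm_command, never from a script. Its argument "rows" is a list of rows, each an object of numbers: "tx", "ty", "tz": the shift along the tool's x, y, z in mm; "yaw": the turn about the tool's z in degrees. A call has 1 to 10 rows; each row is the pose to reach, as a shift and turn from the pose commanded when the call began, along the tool's axes at that moment; what a row does not reach only later rows make up. A row lasts 1/8 s, in which the tool goes at most 62.5 mm and 10.7 degrees, less where a joint would pass 70% of its speed; a pose out of reach is approached as far as the arm can. A call with a gripper value outside its range is refused whole. "claw" is the opening, from 0 (shut) to 1 (fully open), set as the call begins (left out, the last holds). The fingers move at their own pace and stop on an object; "squeeze" is the grip in N (left out, the last holds). Time passes only in rows, so rows that repeat a pose let the fingers close. It gives the time, the measured TCP pose, the force, the opening and the grip force at its end, in the units of the state.
- get_obs(): the state, without advancing time (a new reading comes with each control period).
- grab_frame(name): name is "scene" or "side" or "wrist"; returns a dict with "img" (420x560x3 uint8, blue, green, red), "mtx" (3x3 intrinsics, pixels), "dist_coeffs" ([k1, k2, p1, p2, k3] as OpenCV has them; the pictures are not rectified), "rvec" (rotation vector, rad) and "tvec" (3), from world to camera coordinates, as OpenCV has them; the wrist camera has in their place "T_tool_cam" (4x4, takes a point from camera to tool coordinates, whose origin is the TCP and whose axes are the flange's). Camera axes: x right, y down, z forward; pixel columns grow to the right and rows downward; lengths in m; the calibration is good to about 2 mm. A picture is of the moment at which its call begins: read the wrist's pose just before it. There is no depth.
- close_job(): hands the job in; it is judged then, once.
The state is a dict: "t": time; "qpos": joint angles; "joint_velocities": joint speeds; "tau": joint torques, N m; "position": TCP position; "tcp_rot": TCP orientation; "force": force on the tool from outside, world axes, zero at the start; "torque": the same for the moment, N m; "finger_gap": finger opening in m; "grip_force": force on a finger pad.
Only numpy, scipy, OpenCV 4.12 (cv2) and the standard library are available. Lean on these libraries where they do the work, as an engineer would, in place of code of your own. Each camera call takes 0.05 s, during which the arm holds its last target. There are 200 camera calls.

## Task

The tablet in the opening jig is ready to be opened. First lock the jig's clamp jaw: drop the red-knobbed lock pin fully home through the hole in the jaw's yellow tongue and the base plate below it, and let go of it. Then lift the screen by the red handle bar of its suction frame to 60 degrees open (give or take 5, and never past 75, for its cable is short) and finish still holding it steady there with the gripper, so that a colleague can unplug it; leave the phone, screwdriver, bottle and screw tray where they are.

Things in the scene. Friction and masses are not known exactly. Their poses are not given: they have to be found in the camera images.
- jig: Tablet opening jig, fixed: aluminium base plate 20 mm thick with a 175 x 250 x 9 mm tablet on it between a fixed stop (+y) and the sliding jaw (-y). Origin at table height under the tablet's middle; x points from the tablet's free edge (red handle) to the hinge, y along the hinge line, z up. x reaches from -105 to 130 mm, y from -235 to 143 mm. Turned up to 20 degrees either way.
- jaw (a joint): Sliding clamp jaw of the jig, m: 0 = closed on the tablet (as it starts, holes in line), grows as it slides away from the tablet (12 mm travel). Rubs with about 6 N and stays where left. Its yellow tongue is 44 x 76 mm, 10 mm thick, its top 30 mm above the table, between two dark guides of the same height.
- pin_hole (a point): Centre of the mouth of the pin hole, on top of the jaw's yellow tongue, 30 mm above the table. The 11.5 mm hole (mouth chamfered by 2 mm) goes straight down through the 10 mm tongue and on through the 20 mm base plate. It lies 177.5 mm from the jig's origin along its -y. Axes as the jig's.
- screen (a joint): Angle of the screen and its suction frame, rad: 0 = closed, 1.047 = 60 degrees open; the stop is at 1.75. Screen and frame weigh about 0.55 kg and turn freely: they fall shut when let go.
- hinge (a point): Point on the screen's hinge line, midway between the hinge posts, 34 mm above the table, 104 mm from the jig's origin along its +x. Axes as the jig's: the hinge line runs along y, and the screen opens by a positive turn about y (the free edge rises).
- handle (a point): Middle of the red handle bar of the suction frame: round, 13 mm thick, parallel to the hinge line, 108 mm free between its end posts. Closed, it is 180 mm from the hinge line towards the free edge and 42 mm above it (76 mm above the table, 47 mm above the glass, nothing between); it turns with the screen, z being the screen's outward normal. The frame's arms lie 60 mm either side, 25 mm lower.
- lock_pin: Loose lock pin, 68 mm tall, about 60 g, upright, in the stand. Origin at the tip, z up: steel shank 10 mm thick from 0 to 28 mm (nose tapers from 10 mm at 6 mm up to 4 mm at the tip), collar 22 mm wide from 28 to 32 mm, red round knob 20 mm wide from 32 to 68 mm. Its tip starts 12 mm above the table. Fully home, the collar rests on the tongue, the tip 28 mm below the hole's mouth.
- stand: Dark bit and pin stand, 64 x 64 mm, 40 mm tall, fixed, with a 13 mm wide, 34 mm deep hole in the middle where the pin waits, and rows of steel bit ends beside it. Origin at table height under its middle. It may be at the left or the right of the jig.
- screw_tray: White divided screw tray, 75 x 95 x 18 mm, loose, to be left alone. Origin under its middle.
- phone: Dark phone with cracked glass, 148 (x) x 72 (y) x 8 mm, loose, lying flat, to be left alone. Origin under its middle.
- screwdriver: Blue-handled screwdriver, 150 mm long, lying along its x, to be left alone. Origin at mid-length on the table.
- cleaner_bottle: White bottle with a blue cap, 52 mm in diameter, 115 mm tall, standing, to be left alone. Origin under its middle.
Mind the look-alikes: they are no part of the job. Leave any turquoise or white look-alike of the lock_pin alone.

How it is judged (in metres and radians):
On the way, in this order (a step that is already met when the one before it is completed fails the run):
1. the lock pin is fully home through the closed jaw and the base plate, and let go, with the screen still down (z of lock_pin in the frame of pin_hole below -0.025 m and horizontal distance between lock_pin and pin_hole below 0.003 m and angle between lock_pin's own z axis and vertical below 0.1 rad and value of joint jaw below 0.002 m and contact force between the fingers and lock_pin below 0.1 N and value of joint screen below 0.1 rad), for 0.2 s.
2. the gripper holds the screen steady at 55 to 65 degrees (value of joint screen between 0.96 and 1.134 rad and contact force between the fingers and screen above 0.5 N), for 0.3 s.
At the end, for the whole second after the job is handed in: The gripper's fingers still hold the screen (more than 0.5 N of contact), steady at 55 to 65 degrees, with nothing else propping it; the lock pin stands fully home (tip at least 25 mm below the hole's mouth, within 3 mm of its axis) and the jaw is closed to 2 mm (all of step 2 and velocity of joint screen between -0.1 and 0.1 rad/s and contact force between each of lock_pin, screw_tray, phone, screwdriver, cleaner_bottle and screen below 0.1 N and z of lock_pin in the frame of pin_hole below -0.025 m and horizontal distance between lock_pin and pin_hole below 0.003 m and angle between lock_pin's own z axis and vertical below 0.1 rad and value of joint jaw below 0.002 m); the arm keeps its last pose, push and grip.
It fails at once if the screen is lifted past 75 degrees (value of joint screen above 1.31 rad).
It fails at once if the screen is lifted while the lock pin is not home (value of joint screen above 0.15 rad and (z of lock_pin in the frame of pin_hole above -0.022 m or horizontal distance between lock_pin and pin_hole above 0.005 m)).
It fails at once if the phone, screwdriver, bottle or screw tray is moved by more than 20 mm (distance of any of phone, screwdriver, cleaner_bottle, screw_tray from where it was at the start of the episode above 0.02 m).
It also fails if it takes over 59 s, if anything falls off the work surface, if the arm or the gripper's body presses on something with over 40 N, if the wrist force passes 120 N, or if a joint passes its speed limit or range.

## Working session

There is one attempt and no reset: what is moved stays moved. The work goes in short steps, Python scripts to look and compute and a tool call to move; the robot and the scene stay as the last step left them, time stands still between calls to the robot, and variables do not carry over. Pictures are saved under pics/ and viewed, at most 10 in all, crops included, and the job is handed in when it is done.

Besides the shell and the picture viewer there is one more tool, called as name([rows], argument=value, ...), one row to a line, values as JSON. arm_command: Moves the arm, as the interface text tells. Its arguments: {"type":"object","properties":{"rows":{"type":"array"},"claw":{"type":"number"},"squeeze":{"type":"number"}},"required":["rows"]}

```bash
mkdir -p pics; ls
python3 - <<'E'
from cell import *
import cv2,pickle
o=get_obs();print(o)
d={}
for n in("scene","side","wrist"):
    f=grab_frame(n);d[n]=f;cv2.imwrite(f"pics/{n}0.png",f["img"])
d["obs"]=o
pickle.dump(d,open("f0.pkl","wb"))
print({k:v for k,v in d["wrist"].items() if k!="img"})
import numpy as np
a=np.hstack([d["scene"]["img"],d["side"]["img"]]);
E
```

```text
pics
{'t': 0.0, 'qpos': array([62.24119393, 40.51384797, -1.58379158, 85.08305646,  1.26286544,
       54.48292987, -4.32706551]), 'joint_velocities': array([ 0.11693311,  0.02532818, -0.02843333, -0.01424584, -0.14806793,
        0.01625129, -0.02252589]), 'tau': array([-4.40040258e-04, -8.83194566e+01,  1.23445529e+00, -2.36159974e+01,
        1.68537704e-02,  6.58917212e-03,  3.10091843e-05]), 'position': array([ 0.24625811, -0.51932568,  0.24183354]), 'tcp_rot': array([-1.79937634e+02,  2.98008034e-03,  2.53708028e+01]), 'force': array([ 0.1487257 , -0.51432942, -0.15029992]), 'torque': array([-0.04107509, -0.02488138, -0.01473637]), 'grip_force': 0.0, 'finger_gap': 0.08549565795517863}
{'mtx': array([[327.28457304,   0.        , 282.78382779],
       [  0.        , 327.28457304, 209.17909738],
       [  0.        ,   0.        ,   1.        ]]), 'dist_coeffs': array([-0.02553898,  0.        ,  0.        ,  0.        ,  0.        ]), 'T_tool_cam': array([[ 2.92387399e-04, -9.51742512e-01, -3.06897550e-01,
         7.82638072e-02],
       [ 9.99999847e-01,  1.34401879e-04,  5.35916209e-04,
         7.39653002e-05],
       [-4.68806631e-04, -3.06897660e-01,  9.51742406e-01,
        -1.31539646e-01],
       [ 0.00000000e+00,  0.00000000e+00,  0.00000000e+00,
         1.00000000e+00]])}
```

View pics/scene0.png

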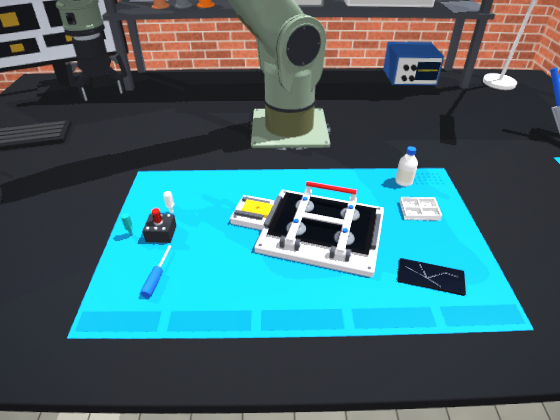

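View pics/side0.png

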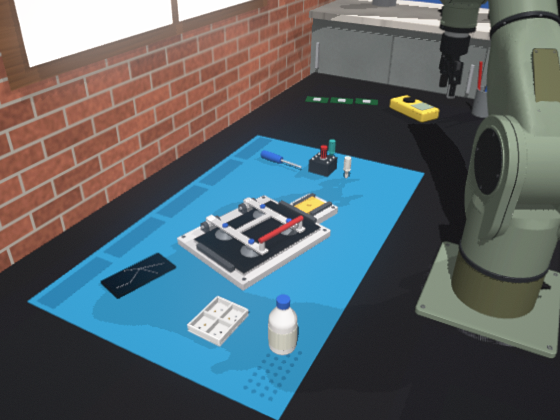

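Scene view: the red-knobbed pin stands in the dark stand at about (156,215), also at side (323,150). Lookalikes: the white pin at (169,200) and the turquoise one at (127,225). The red handle bar is at (331,188) and the yellow tongue at (257,208). I choose the red one in the stand and check it in a close crop.

Run:
```python
import pickle,cv2,numpy as np
d=pickle.load(open("f0.pkl","rb"))
def c(n,x,y,w,h,W,H):return cv2.resize(d[n]["img"][y:y+h,x:x+w],(W,H),interpolation=cv2.INTER_CUBIC)
a=np.hstack([c("scene",135,195,50,50,400,400-100) if 0 else c("scene",135,200,50,37,400,296),c("side",300,138,50,37,400,296)])
b=np.hstack([c("scene",225,185,50,37,400,296),c("side",290,185,50,37,400,296)])
cv2.imwrite("pics/c1.png",np.vstack([a,b]))
```

```text
(no output)
```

View pics/c1.png

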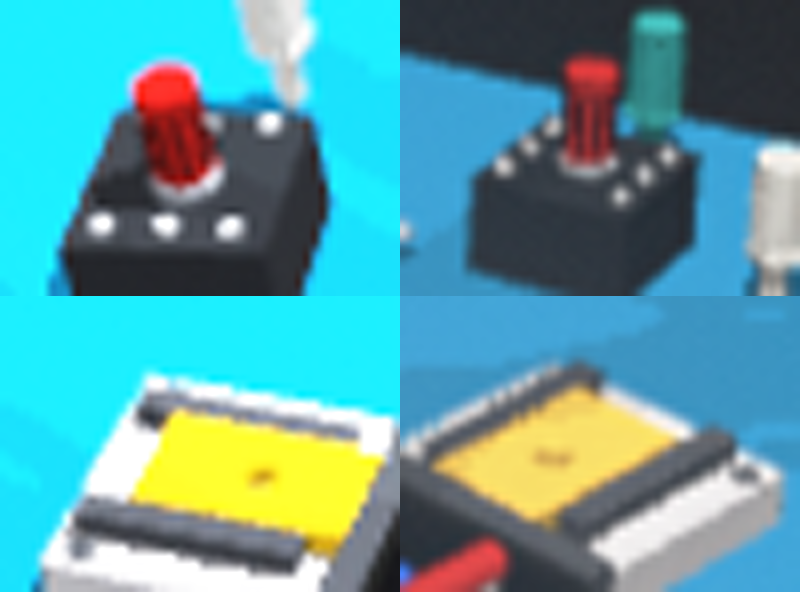

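```bash
cat > h.py <<'E'
import numpy as np,cv2
from scipy.spatial.transform import Rotation as R
def cam(f,o=None):
    """camera centre & rotation (cam->world)"""
    if "rvec" in f:
        r=cv2.Rodrigues(np.array(f["rvec"],float))[0];return -r.T@np.ravel(f["tvec"]),r.T
    T=np.eye(4);T[:3,:3]=R.from_euler("xyz",o["tcp_rot"],degrees=True).as_matrix();T[:3,3]=o["position"]
    T=T@f["T_tool_cam"];return T[:3,3],T[:3,:3]
def ray(f,p,o=None):
    c,r=cam(f,o);n=cv2.undistortPoints(np.array([[p]],float),f["mtx"],f["dist_coeffs"]).ravel()
    v=r@[n[0],n[1],1];return c,v/np.linalg.norm(v)
def tri(rs):
    A=sum(np.eye(3)-np.outer(v,v) for c,v in rs);b=sum((np.eye(3)-np.outer(v,v))@c for c,v in rs)
    p=np.linalg.solve(A,b);return p,[np.linalg.norm(np.cross(p-c,v)) for c,v in rs]
def proj(f,P,o=None):
    c,r=cam(f,o);return cv2.projectPoints((np.atleast_2d(P)-c)@r,np.zeros(3),np.zeros(3),f["mtx"],f["dist_coeffs"])[0][:,0]
def onz(f,p,z,o=None):
    c,v=ray(f,p,o);return c+v*(z-c[2])/v[2]
E
python3 - <<'E'
import pickle
from h import *
np.set_printoptions(precision=4,suppress=True)
d=pickle.load(open("f0.pkl","rb"));s,t=d["scene"],d["side"]
for n,a,b in [("top",(155.3,210.4),(323.6,146.6)),("collar",(157.9,222.3),(323.1,157.8)),("hole",(257.3,206.9),(308.7,204.8)),("hl(yneg)",(307,184),(301,219)),("hr",(355,191),(261,243))]:
    print(n,*tri([ray(s,a),ray(t,b)]))
print(cam(s)[0],cam(t)[0])
E
```

```text
top [ 0.5377 -0.3431  0.0783] [np.float64(0.0008047985730528149), np.float64(0.000804798573052842)]
collar [ 0.5381 -0.3445  0.0403] [np.float64(0.00022643609717750291), np.float64(0.00022643609717759298)]
hole [ 0.4709 -0.0986  0.0293] [np.float64(0.0010702180235795387), np.float64(0.0010702180235794923)]
hl(yneg) [0.4319 0.0328 0.0736] [np.float64(0.0008498809901457254), np.float64(0.0008498809901457988)]
hr [0.4664 0.1559 0.0737] [np.float64(0.002749211614524586), np.float64(0.0027492116145245516)]
[ 1.2817 -0.0515  0.7115] [0.0303 0.9225 0.713 ]
```

Run:
```python
import pickle
from h import *
np.set_printoptions(precision=4,suppress=True)
d=pickle.load(open("f0.pkl","rb"));s,t=d["scene"],d["side"]
print("white base",onz(s,(171,212),0),"turq base",onz(s,(129,236),0), "side white",onz(t,(347,177),0))
```

```text
white base [ 0.452  -0.3354  0.    ] turq base [ 0.544  -0.4257  0.    ] side white [ 0.4558 -0.3369  0.    ]
```

arm_command([
  {"tx":50,"ty":-5,"tz":4,"yaw":-8},
  {"tx":105,"ty":-10,"tz":8,"yaw":-17},
  {"tx":160,"ty":-16,"tz":12,"yaw":-26},
  {"tx":215,"ty":-22,"tz":16,"yaw":-35},
  {"tx":270,"ty":-28,"tz":18,"yaw":-43},
  {"tx":320,"ty":-32,"tz":20,"yaw":-49},
  {"tx":339,"ty":-34,"tz":20,"yaw":-49},
  {"tx":339,"ty":-34,"tz":20,"yaw":-49},
  {"tx":339,"ty":-34,"tz":20,"yaw":-49},
  {"tx":339,"ty":-34,"tz":20,"yaw":-49},
], claw=1)

```text
t: 1.4
position: [0.5372, -0.3445, 0.2224]
tcp_rot: [-180.0, 0.0, 74.3]
force: [-0.5, 0.5, 0.5]
finger_gap: 0.0856
grip_force: 0.0
```

Run:
```python
from cell import *
import cv2,pickle
o=get_obs();f=grab_frame("wrist");f["o"]=o
pickle.dump(f,open("w1.pkl","wb"));cv2.imwrite("pics/w1.png",cv2.resize(f["img"],(800,600)))
from h import *
for z in (.08,.0402):print(proj(f,[.538,-.344,z],o)*800/560)
```

```text
[[405.23961052 281.79498753]]
[[405.07091737 266.03981982]]
```

View pics/w1.png

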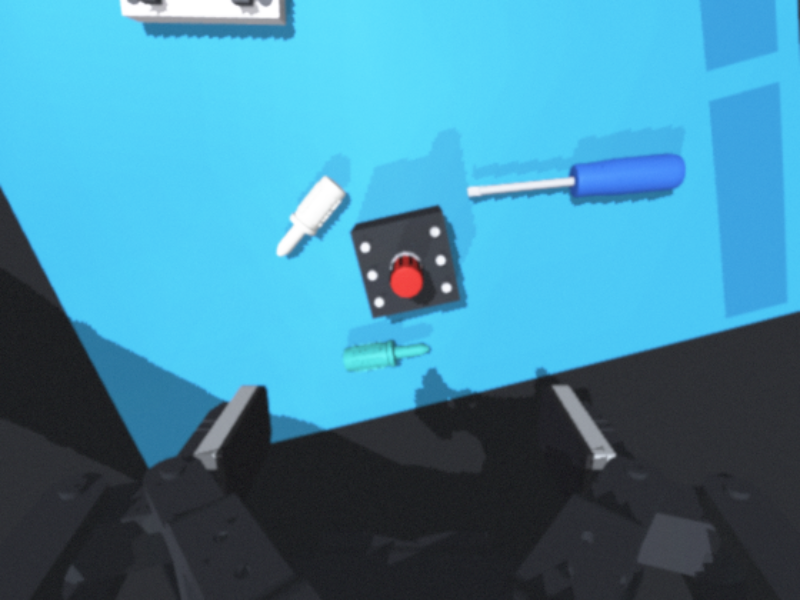

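Wrist view (800x600): the red knob top is at (406,279) in the dark stand. The white lookalike is at (313,215) and the turquoise at (388,355), both clear of the fingers. Going down.

arm_command([
  {"tx":1,"ty":0,"tz":40},
  {"tx":1,"ty":0,"tz":80},
  {"tx":1,"ty":0,"tz":115},
  {"tx":1,"ty":0,"tz":140},
  {"tx":1,"ty":0,"tz":155},
  {"tx":1,"ty":0,"tz":164},
  {"tx":1,"ty":0,"tz":164},
  {"tx":1,"ty":0,"tz":164},
], claw=0.55)

```text
invalid input at $.rows[0]: expected keys tx, ty, tz, yaw
```

arm_command([
  {"tz":0},
  {"tz":0},
  {"tz":0},
  {"tz":0},
  {"tz":0},
  {"tz":0},
], claw=0, squeeze=25)

```text
invalid input at $.rows[0]: expected keys tx, ty, tz, yaw
```

arm_command([
  {"tx":1,"ty":0,"tz":40,"yaw":0},
  {"tx":1,"ty":0,"tz":80,"yaw":0},
  {"tx":1,"ty":0,"tz":115,"yaw":0},
  {"tx":1,"ty":0,"tz":140,"yaw":0},
  {"tx":1,"ty":0,"tz":155,"yaw":0},
  {"tx":1,"ty":0,"tz":164,"yaw":0},
  {"tx":1,"ty":0,"tz":164,"yaw":0},
  {"tx":1,"ty":0,"tz":164,"yaw":0},
], claw=0.55)

```text
t: 2.45
position: [0.5387, -0.3428, 0.0591]
tcp_rot: [179.9, 0.0, 74.4]
force: [0.3, -0.9, -0.1]
finger_gap: 0.0471
grip_force: 0.0
```

arm_command([
  {"tx":0,"ty":0,"tz":0,"yaw":0},
  {"tx":0,"ty":0,"tz":0,"yaw":0},
  {"tx":0,"ty":0,"tz":0,"yaw":0},
  {"tx":0,"ty":0,"tz":0,"yaw":0},
  {"tx":0,"ty":0,"tz":0,"yaw":0},
  {"tx":0,"ty":0,"tz":0,"yaw":0},
], claw=0, squeeze=25)

```text
t: 3.2
position: [0.5385, -0.3427, 0.0588]
tcp_rot: [180.0, 0.0, 74.4]
force: [-1.2, 0.8, 6.2]
finger_gap: 0.0191
grip_force: 24.7
```

arm_command([
  {"tx":0,"ty":0,"tz":-20,"yaw":0},
  {"tx":0,"ty":0,"tz":-50,"yaw":0},
  {"tx":0,"ty":0,"tz":-80,"yaw":0},
  {"tx":0,"ty":0,"tz":-102,"yaw":0},
  {"tx":0,"ty":0,"tz":-102,"yaw":0},
  {"tx":0,"ty":0,"tz":-102,"yaw":0},
])

```text
t: 3.95
position: [0.5382, -0.3425, 0.1602]
tcp_rot: [-180.0, -0.0, 74.4]
force: [0.5, 0.4, -0.0]
finger_gap: 0.0195
grip_force: 24.7
```

arm_command([
  {"tx":30,"ty":-18,"tz":0,"yaw":0},
  {"tx":75,"ty":-45,"tz":0,"yaw":0},
  {"tx":120,"ty":-72,"tz":0,"yaw":0},
  {"tx":165,"ty":-99,"tz":0,"yaw":0},
  {"tx":200,"ty":-120,"tz":0,"yaw":0},
  {"tx":217,"ty":-130,"tz":0,"yaw":0},
  {"tx":217,"ty":-130,"tz":20,"yaw":0},
  {"tx":217,"ty":-130,"tz":30,"yaw":0},
  {"tx":217,"ty":-130,"tz":30,"yaw":0},
  {"tx":217,"ty":-130,"tz":30,"yaw":0},
])

```text
t: 5.2
position: [0.4717, -0.0988, 0.1306]
tcp_rot: [180.0, -0.0, 74.3]
force: [-0.7, -0.0, -0.7]
finger_gap: 0.0191
grip_force: 24.7
```

Run:
```python
from cell import *
import cv2,pickle
from h import *
o=get_obs();d={n:grab_frame(n) for n in("scene","side","wrist")};d["o"]=o
pickle.dump(d,open("f2.pkl","wb"))
print(o["position"],o["tcp_rot"],o["force"])
P=o["position"];print({n:proj(d[n],[P,[.4709,-.0986,.03]],o) for n in("scene","side","wrist")})
def c(n,x,y,w,h,W,H):return cv2.resize(d[n]["img"][y:y+h,x:x+w],(W,H),interpolation=cv2.INTER_CUBIC)
a=np.hstack([c("scene",225,165,50,37,400,296) ,c("side",285,168,50,37,400,296)])
x,y=map(int,proj(d["wrist"],[.4709,-.0986,.03],o)[0]);x0=max(0,min(x-100,360));y0=max(0,min(y-37,346))
print(x0,y0)
cv2.imwrite("pics/c2.png",np.vstack([a,c("wrist",x0,y0,200,74,800,296)]))
```

```text
[ 0.47173389 -0.09881025  0.13058034] [ 1.79992557e+02 -5.64266545e-03  7.43470257e+01] [-0.73202947 -0.0120298  -0.694952  ]
{'scene': array([[255.91596088, 176.00285873],
       [257.54177847, 206.9998927 ]]), 'side': array([[310.35962703, 169.55331832],
       [309.03057507, 204.28280017]]), 'wrist': array([[283.24318024, 283.95899637],
       [281.82536282, 213.54524379]])}
181 176
```

View pics/c2.png

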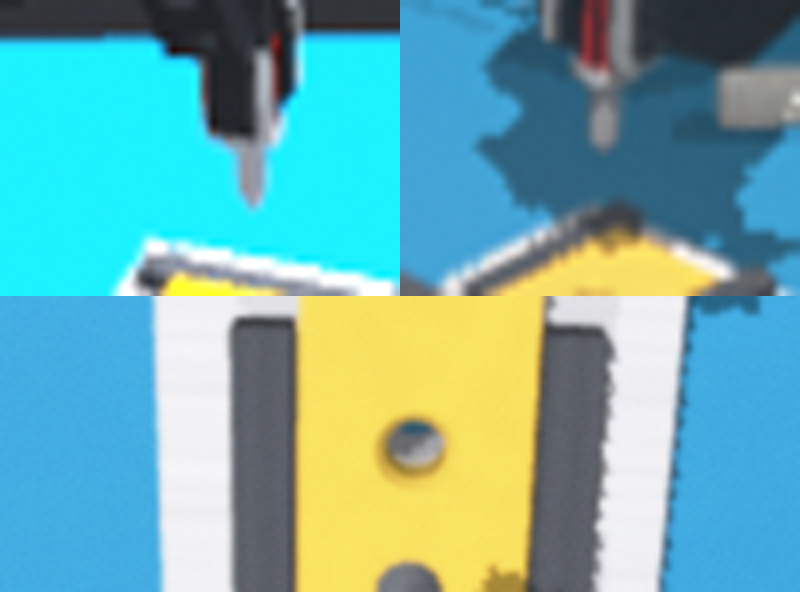

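Top panels: the pin hangs upright in the fingers, with its tip at scene (256.1,190.2) and side (309.8,186.1). The hole shows sharply at wrist (283.9,212.9), with the pin nose just below it. I need a crop of the nose.

Run:
```python
import pickle
from h import *
np.set_printoptions(precision=4,suppress=True)
d=pickle.load(open("f2.pkl","rb"));o=d["o"];w=d["wrist"]
d0=pickle.load(open("f0.pkl","rb"))
print("hole wrist z=.03",onz(w,(283.9,212.9),.03,o), "3view",*tri([ray(w,(283.9,212.9),o),ray(d0["scene"],(257.3,206.9)),ray(d0["side"],(308.7,204.8))]))
p,e=tri([ray(d["scene"],(256.1,190.2)),ray(d["side"],(309.8,186.1))]);print("tip",p,e,proj(w,p,o))
cv2.imwrite("pics/c3.png",cv2.resize(w["img"][200:310,240:330],None,fx=5.4,fy=5.4,interpolation=cv2.INTER_CUBIC))
```

```text
hole wrist z=.03 [ 0.4725 -0.0985  0.03  ] 3view [ 0.4716 -0.0987  0.0294] [np.float64(0.0008425499974483574), np.float64(0.001323882626185775), np.float64(0.0010556962664829176)]
tip [ 0.4707 -0.0995  0.0844] [np.float64(0.0011532774031569727), np.float64(0.0011532774031569007)] [[281.6541 244.4894]]
```

View pics/c3.png

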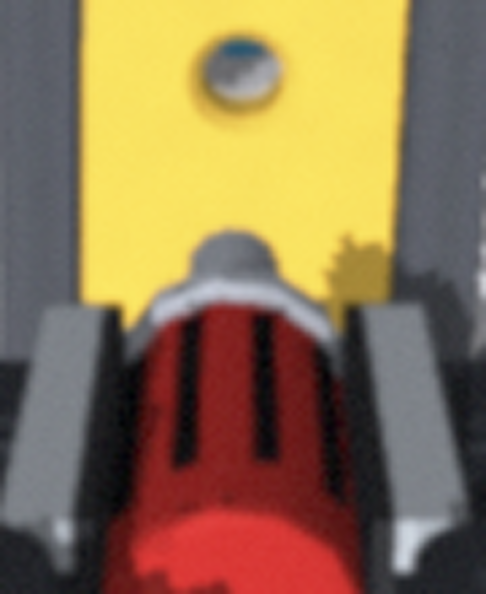

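Run:
```python
import pickle
from h import *
np.set_printoptions(precision=4,suppress=True)
d=pickle.load(open("f2.pkl","rb"));o=d["o"];w=d["wrist"]
M=R.from_euler("xyz",o["tcp_rot"],degrees=True).as_matrix();P=o["position"]
for z,r in((.0845,2),(.0905,5)):
    q=M.T@(onz(w,(282.9,243.0),z,o)-P)*1e3;print("tip tool mm",q-[r,0,0])
for px in((283.9,212.9),(283.7,213.2)):print("hole tool mm",M.T@(onz(w,px,.03,o)-P)*1e3)
print("collar axis top knob",M.T@(onz(w,(240+247/5.4,200+570/5.4),.1526,o)-P)*1e3)
dt=M.T@(np.array([.4707,-.0995,.0844])-P)*1e3;dh=M.T@(np.array([.4709,-.0986,.0293])-P)*1e3;print("fixed cams tip,hole",dt,dh)
```

```text
tip tool mm [-1.9715 -0.1163 46.0803]
tip tool mm [-2.3253 -0.1226 40.0806]
hole tool mm [  0.4771   0.6795 100.5805]
hole tool mm [  0.2403   0.5302 100.5804]
collar axis top knob [  3.5424   0.9292 -22.0192]
fixed cams tip,hole [-0.9477 -0.8154 46.1801] [ -0.0325  -0.8728 101.2802]
```

The nose tip shows at about wrist (282.9,244). The wrist puts the hole (2.5, 0.7) mm from the tip and the fixed cameras (0.9, 0). I shift by about (1.5, 0.5), come close and look again.

arm_command([
  {"tx":1.5,"ty":0.5,"tz":15,"yaw":0},
  {"tx":1.5,"ty":0.5,"tz":35,"yaw":0},
  {"tx":1.5,"ty":0.5,"tz":46,"yaw":0},
  {"tx":1.5,"ty":0.5,"tz":48,"yaw":0},
  {"tx":1.5,"ty":0.5,"tz":48,"yaw":0},
  {"tx":1.5,"ty":0.5,"tz":48,"yaw":0},
])

```text
t: 6.1
position: [0.4727, -0.0973, 0.0828]
tcp_rot: [180.0, -0.0, 74.4]
force: [0.3, -0.2, -0.6]
finger_gap: 0.0191
grip_force: 24.7
```

Run:
```python
from cell import *
import cv2,pickle
from h import *
o=get_obs();d={n:grab_frame(n) for n in("scene","side","wrist")};d["o"]=o
pickle.dump(d,open("f3.pkl","wb"))
print(o["position"],o["force"])
def c(n,x,y,w,h,W,H):return cv2.resize(d[n]["img"][y:y+h,x:x+w],(W,H),interpolation=cv2.INTER_CUBIC)
a=np.hstack([c("scene",232,185,50,37,400,296) ,c("side",285,182,50,37,400,296)])
x,y=map(int,proj(d["wrist"],[.4717,-.0986,.03],o)[0]);x0=max(0,min(x-50,460));y0=max(0,min(y-18,383))
print(x0,y0)
cv2.imwrite("pics/c4.png",np.vstack([a,c("wrist",x0,y0,100,37,800,296)]))
```

```text
[ 0.47274402 -0.0973388   0.0828007 ] [ 0.32305562 -0.1546985  -0.60885931]
231 222
```

View pics/c4.png

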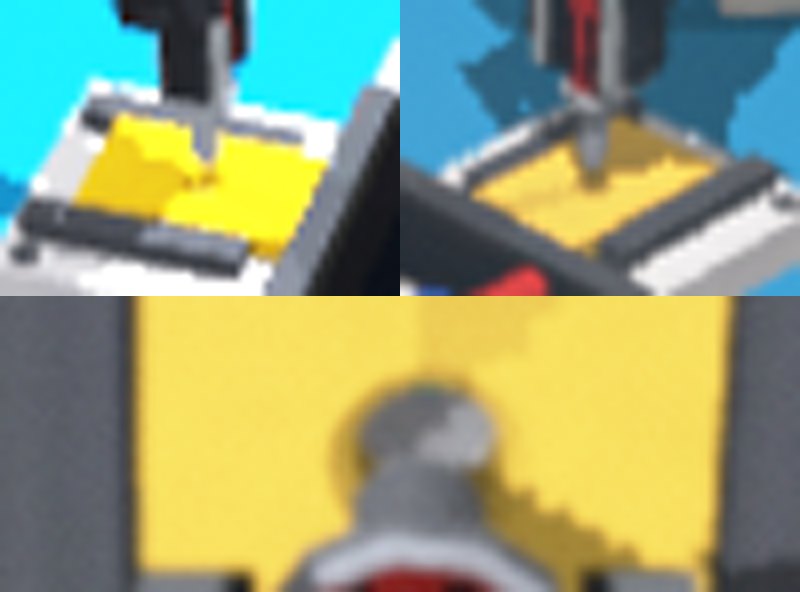

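Run:
```python
import pickle
from h import *
np.set_printoptions(precision=2,suppress=True)
d=pickle.load(open("f3.pkl","rb"));o=d["o"];w=d["wrist"];P=o["position"]
M=R.from_euler("xyz",o["tcp_rot"],degrees=True).as_matrix()
print("hole",M.T@(onz(w,(284.1,239.2),.03,o)-P)*1e3)
print("tip",M.T@(onz(w,(283.1,242.1),.0368,o)-P)*1e3-[2,0,0],M.T@(onz(w,(283.1,242.1),.0428,o)-P)*1e3-[5,0,0])
for dx in(0,1,2,-1):
  p=P+M@np.array([-1-dx+1,0,46])/1e3; print(dx,p,(proj(d["scene"],p)-[232-.44,185-.44])*8,(proj(d["side"],p)-[285-.44,182-.44])*8+[400,0])
```

```text
hole [-0.41  0.62 52.8 ]
tip [-1.36  0.   46.  ] [-1.73 -0.01 40.  ]
0 [ 0.47 -0.1   0.04] [[210.77 167.24]] [[589.65 164.1 ]]
1 [ 0.47 -0.1   0.04] [[207.85 166.74]] [[591.67 162.94]]
2 [ 0.47 -0.1   0.04] [[204.92 166.25]] [[593.69 161.77]]
-1 [ 0.47 -0.1   0.04] [[213.7  167.73]] [[587.63 165.27]]
```

Tip and hole agree to within about 0.5 mm. I shift by (0.2, 0.5) and ease the pin in.

arm_command([
  {"tx":0.2,"ty":0.5,"tz":1,"yaw":0},
  {"tx":0.2,"ty":0.5,"tz":5,"yaw":0},
  {"tx":0.2,"ty":0.5,"tz":9,"yaw":0},
  {"tx":0.2,"ty":0.5,"tz":12,"yaw":0},
  {"tx":0.2,"ty":0.5,"tz":15,"yaw":0},
  {"tx":0.2,"ty":0.5,"tz":17,"yaw":0},
  {"tx":0.2,"ty":0.5,"tz":17,"yaw":0},
])

```text
t: 7.12
position: [0.4731, -0.0973, 0.0652]
tcp_rot: [-180.0, 0.0, 74.4]
force: [1.2, -2.6, -2.0]
finger_gap: 0.0191
grip_force: 24.6
```

arm_command([
  {"tx":-0.3,"ty":0.1,"tz":3,"yaw":0},
  {"tx":-0.3,"ty":0.1,"tz":6,"yaw":0},
  {"tx":-0.3,"ty":0.1,"tz":9,"yaw":0},
  {"tx":-0.3,"ty":0.1,"tz":12,"yaw":0},
  {"tx":-0.3,"ty":0.1,"tz":14,"yaw":0},
  {"tx":-0.3,"ty":0.1,"tz":16,"yaw":0},
  {"tx":-0.3,"ty":0.1,"tz":16,"yaw":0},
])

```text
t: 8.0
position: [0.4731, -0.0975, 0.0492]
tcp_rot: [-180.0, -0.0, 74.4]
force: [0.7, -2.1, -2.3]
finger_gap: 0.0192
grip_force: 24.7
```

arm_command([
  {"tx":-0.3,"ty":0,"tz":1,"yaw":0},
  {"tx":-0.3,"ty":0,"tz":1.8,"yaw":0},
  {"tx":-0.3,"ty":0,"tz":2.2,"yaw":0},
  {"tx":-0.3,"ty":0,"tz":2.2,"yaw":0},
])

```text
t: 8.5
position: [0.4731, -0.0977, 0.0484]
tcp_rot: [179.9, -0.0, 74.4]
force: [-5.8, 1.5, 38.6]
finger_gap: 0.0189
grip_force: 28.6
```

arm_command([
  {"tx":0,"ty":0,"tz":-1.2,"yaw":0},
  {"tx":0,"ty":0,"tz":-1.2,"yaw":0},
])

```text
t: 8.75
position: [0.4731, -0.0977, 0.0487]
tcp_rot: [180.0, -0.0, 74.4]
force: [-1.8, 0.4, 14.6]
finger_gap: 0.019
grip_force: 26.0
```

arm_command([
  {"tx":0,"ty":0,"tz":0,"yaw":0},
  {"tx":0,"ty":0,"tz":0,"yaw":0},
  {"tx":0,"ty":0,"tz":0,"yaw":0},
  {"tx":0,"ty":0,"tz":0,"yaw":0},
  {"tx":0,"ty":0,"tz":0,"yaw":0},
], claw=0.5)

```text
t: 9.38
position: [0.473, -0.0978, 0.0483]
tcp_rot: [-180.0, -0.0, 74.4]
force: [0.3, 0.3, 0.3]
finger_gap: 0.0429
grip_force: 0.0
```

arm_command([
  {"tx":0,"ty":0,"tz":-20,"yaw":0},
  {"tx":0,"ty":0,"tz":-60,"yaw":0},
  {"tx":0,"ty":0,"tz":-100,"yaw":0},
  {"tx":0,"ty":0,"tz":-115,"yaw":0},
  {"tx":0,"ty":0,"tz":-115,"yaw":0},
  {"tx":0,"ty":0,"tz":-115,"yaw":0},
])

```text
t: 10.12
position: [0.4727, -0.0978, 0.1626]
tcp_rot: [-179.9, 0.0, 74.4]
force: [-0.9, -0.1, -0.5]
finger_gap: 0.0429
grip_force: 0.0
```

Run:
```python
from cell import *
import cv2,pickle
from h import *
o=get_obs();d={n:grab_frame(n) for n in("scene","side","wrist")};d["o"]=o
pickle.dump(d,open("f4.pkl","wb"))
print(o["position"],o["tcp_rot"],o["force"])
def c(n,x,y,w,h,W,H):return cv2.resize(d[n]["img"][y:y+h,x:x+w],(W,H),interpolation=cv2.INTER_CUBIC)
a=np.hstack([c("scene",225,170,140,104,400,296) ,c("side",240,160,140,104,400,296)])
cv2.imwrite("pics/c5.png",np.vstack([a,c("wrist",80,100,400,148,800,296)]))
```

```text
[ 0.47272006 -0.09777406  0.16259052] [-1.79941277e+02  3.34838531e-03  7.43743393e+01] [-0.93451983 -0.13570467 -0.53175315]
```

View pics/c5.png

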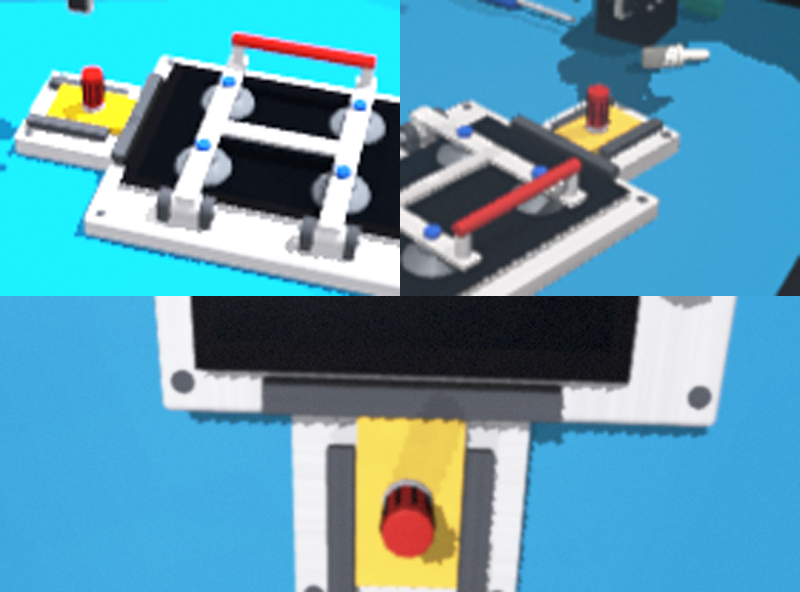

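Pin is home and released: knob at scene (256.9,195), upright, jaw against the tablet. The plate edge runs (162,410)-(715,428) in the wrist crop, so the jig is turned about 1.9° from the tool. The bar ends are at scene (307.6,183.7)/(356,191) and side (302,216.7)/(259.6,240.2).

Run:
```python
import pickle
from h import *
np.set_printoptions(precision=4,suppress=True)
d=pickle.load(open("f4.pkl","rb"));o=d["o"];s,t,w=d["scene"],d["side"],d["wrist"]
print("pin top",*tri([ray(s,(256.9,194.9)),ray(t,(308.6,191.9))]))
a,e1=tri([ray(s,(307.6,183.7)),ray(t,(302,216.7))]);b,e2=tri([ray(s,(356,191)),ray(t,(259.6,240.2))])
print("bar",a,b,e1,e2,"mid",(a+b)/2,"len",np.linalg.norm(a-b),"yaw",np.degrees(np.arctan2(-(b-a)[0],(b-a)[1])))
f=lambda u,v:(80+u/2-.25,100+(v-296)/2-.25)
e=[onz(w,f(*p),.020,o) for p in((162,410),(715,428))];v=e[1]-e[0];print("edge yaw",np.degrees(np.arctan2(v[1],v[0])),np.linalg.norm(v))
for yaw in(-15.6,-17.5):
  c=np.cos(np.radians(yaw));n=np.sin(np.radians(yaw));x=np.array([c,n]);y=np.array([-n,c])
  h=np.array([.4724,-.0983]);print(yaw,"origin",h+.1775*y,"handle",h+.1775*y-.076*x,"hinge",h+.1775*y+.104*x)
```

```text
pin top [ 0.4716 -0.0975  0.069 ] [np.float64(0.0020860904195634878), np.float64(0.00208609041956351)]
bar [0.432  0.0324 0.0773] [0.471  0.1561 0.0786] [np.float64(0.0019860765912221028), np.float64(0.0019860765912221505)] [np.float64(0.0012908787684753893), np.float64(0.001290878768475502)] mid [0.4515 0.0943 0.078 ] len 0.12973661065021938 yaw -17.488968598791107
edge yaw -17.453675021605587 0.23380422705462003
-15.6 origin [0.5201 0.0727] handle [0.4469 0.0931] hinge [0.6203 0.0447]
-17.5 origin [0.5258 0.071 ] handle [0.4533 0.0938] hinge [0.625  0.0397]
```

arm_command([
  {"tx":40,"ty":-16,"tz":0,"yaw":1},
  {"tx":85,"ty":-34,"tz":0,"yaw":1.9},
  {"tx":130,"ty":-52,"tz":0,"yaw":1.9},
  {"tx":165,"ty":-66,"tz":10,"yaw":1.9},
  {"tx":179,"ty":-71,"tz":25,"yaw":1.9},
  {"tx":179,"ty":-71,"tz":50,"yaw":1.9},
  {"tx":179,"ty":-71,"tz":75,"yaw":1.9},
  {"tx":179,"ty":-71,"tz":90,"yaw":1.9},
  {"tx":179,"ty":-71,"tz":94,"yaw":1.9},
  {"tx":179,"ty":-71,"tz":94,"yaw":1.9},
])

```text
t: 11.52
position: [0.4528, 0.0937, 0.0694]
tcp_rot: [-180.0, 0.0, 72.5]
force: [-0.3, -0.7, -0.3]
finger_gap: 0.0424
grip_force: 0.0
```

Run:
```python
from cell import *
import cv2,pickle
from h import *
o=get_obs();d={n:grab_frame(n) for n in("scene","side","wrist")};d["o"]=o
print(o["position"],o["tcp_rot"],o["force"])
def c(n,x,y,w,h,W,H):return cv2.resize(d[n]["img"][y:y+h,x:x+w],(W,H),interpolation=cv2.INTER_CUBIC)
a=np.hstack([c("scene",295,165,80,59,400,296) ,c("side",240,195,80,59,400,296)])
cv2.imwrite("pics/c6.png",np.vstack([a,c("wrist",80,200,400,148,800,296)]))
```

```text
[0.45279979 0.09369202 0.06936916] [-1.79983592e+02  6.20845911e-03  7.24701279e+01] [-0.26678265 -0.73526874 -0.34091591]
```

View pics/c6.png

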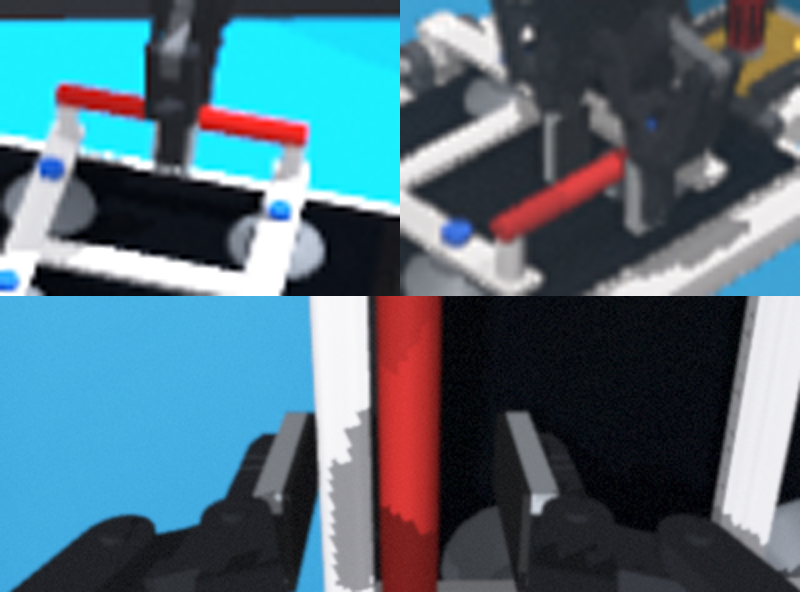

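The bar runs centred between the pads (wrist crop x≈408, pads at 295 and 520). Closing.

arm_command([
  {"tx":0,"ty":0,"tz":0,"yaw":0},
  {"tx":0,"ty":0,"tz":0,"yaw":0},
  {"tx":0,"ty":0,"tz":0,"yaw":0},
  {"tx":0,"ty":0,"tz":0,"yaw":0},
  {"tx":0,"ty":0,"tz":0,"yaw":0},
  {"tx":0,"ty":0,"tz":0,"yaw":0},
], claw=0, squeeze=40)

```text
t: 12.42
position: [0.4536, 0.0936, 0.0697]
tcp_rot: [179.9, -0.0, 72.5]
force: [3.4, -2.0, 6.2]
finger_gap: 0.0117
grip_force: 39.0
```

```bash
python3 -c "
import numpy as np
r=np.hypot(180,42);a0=np.arctan2(42,180)
for t in range(0,61,4):
  a=a0+np.radians(t);print(t,'ty',round(180-r*np.cos(a),1),'tz',round(42-r*np.sin(a),1))"
```

```text
0 ty 0.0 tz -0.0
4 ty 3.4 tz -12.5
8 ty 7.6 tz -24.6
12 ty 12.7 tz -36.5
16 ty 18.5 tz -48.0
20 ty 25.2 tz -59.0
24 ty 32.6 tz -69.6
28 ty 40.8 tz -79.6
32 ty 49.6 tz -89.0
36 ty 59.1 tz -97.8
40 ty 69.1 tz -105.9
44 ty 79.7 tz -113.3
48 ty 90.8 tz -119.9
52 ty 102.3 tz -125.7
56 ty 114.2 tz -130.7
60 ty 126.4 tz -134.9
```

arm_command([
  {"tx":0,"ty":1.5,"tz":-6,"yaw":0},
  {"tx":0,"ty":3.4,"tz":-12.5,"yaw":0},
  {"tx":0,"ty":7.6,"tz":-24.6,"yaw":0},
  {"tx":0,"ty":12.7,"tz":-36.5,"yaw":0},
  {"tx":0,"ty":18.5,"tz":-48,"yaw":0},
  {"tx":0,"ty":25.2,"tz":-59,"yaw":0},
  {"tx":0,"ty":32.6,"tz":-69.6,"yaw":0},
  {"tx":0,"ty":32.6,"tz":-69.6,"yaw":0},
])

```text
t: 13.42
position: [0.4831, 0.0843, 0.1392]
tcp_rot: [-179.9, -0.0, 72.5]
force: [-5.9, 4.0, -0.7]
finger_gap: 0.0116
grip_force: 39.3
```

arm_command([
  {"tx":0,"ty":4,"tz":-5,"yaw":0},
  {"tx":0,"ty":8.2,"tz":-10,"yaw":0},
  {"tx":0,"ty":17,"tz":-19.4,"yaw":0},
  {"tx":0,"ty":26.5,"tz":-28.2,"yaw":0},
  {"tx":0,"ty":36.5,"tz":-36.3,"yaw":0},
  {"tx":0,"ty":47.1,"tz":-43.7,"yaw":0},
  {"tx":0,"ty":58.2,"tz":-50.3,"yaw":0},
  {"tx":0,"ty":69.7,"tz":-56.1,"yaw":0},
  {"tx":0,"ty":76,"tz":-58.8,"yaw":0},
  {"tx":0,"ty":76,"tz":-58.8,"yaw":0},
])

```text
t: 14.68
position: [0.5558, 0.0617, 0.1988]
tcp_rot: [-179.9, -0.0, 72.5]
force: [-13.6, 3.3, 24.0]
finger_gap: 0.0116
grip_force: 43.3
```

arm_command([
  {"tx":0,"ty":3,"tz":-3,"yaw":0},
  {"tx":0,"ty":8,"tz":-5,"yaw":0},
  {"tx":0,"ty":13,"tz":-7,"yaw":0},
  {"tx":0,"ty":17,"tz":-8.2,"yaw":0},
  {"tx":0,"ty":17,"tz":-8.2,"yaw":0},
  {"tx":0,"ty":17,"tz":-8.2,"yaw":0},
  {"tx":0,"ty":17,"tz":-8.2,"yaw":0},
  {"tx":0,"ty":17,"tz":-8.2,"yaw":0},
])

```text
t: 15.68
position: [0.5726, 0.0564, 0.206]
tcp_rot: [-180.0, -0.0, 72.5]
force: [-2.0, 4.8, 1.9]
finger_gap: 0.0116
grip_force: 40.8
```

Run:
```python
from cell import *
import cv2,pickle
from h import *
o=get_obs();d={n:grab_frame(n) for n in("scene","side")};d["o"]=o
pickle.dump(d,open("f7.pkl","wb"))
print(o["position"],o["force"],o["grip_force"])
def c(n,x,y,w,h,W,H):return cv2.resize(d[n]["img"][y:y+h,x:x+w],(W,H),interpolation=cv2.INTER_CUBIC)
cv2.imwrite("pics/c7.png",np.hstack([c("scene",230,110,160,180,400,450) ,c("side",200,110,160,180,400,450)]))
# predicted bar ends at angles, for comparing in the crop
yaw=np.radians(-17.5);x=np.array([np.cos(yaw),np.sin(yaw),0]);y=np.array([-x[1],x[0],0]);H=np.array([.625,.0397,.034])
for a in(50,55,60,65):
  r=np.hypot(.18,.042);t=np.arctan2(42,180)+np.radians(a)
  p=H-x*r*np.cos(t)+np.array([0,0,r*np.sin(t)])
  for n,q in(("scene",(230,110)),("side",(200,110))):
    print(a,n,((proj(d[n],[p-y*.06,p+y*.06])-q+.3)*2.5+([400,0] if n=="side" else [0,0])).round().tolist())
```

```text
[0.57257084 0.05637539 0.20604234] [-1.98429388  4.82493446  1.86411017] 40.80212652683258
50 scene [[179.0, 139.0], [311.0, 161.0]]
50 side [[576.0, 117.0], [475.0, 161.0]]
55 scene [[175.0, 142.0], [310.0, 164.0]]
55 side [[565.0, 106.0], [464.0, 148.0]]
60 scene [[171.0, 146.0], [308.0, 169.0]]
60 side [[553.0, 95.0], [452.0, 137.0]]
65 scene [[166.0, 152.0], [305.0, 176.0]]
65 side [[542.0, 86.0], [441.0, 127.0]]
```

View pics/c7.png

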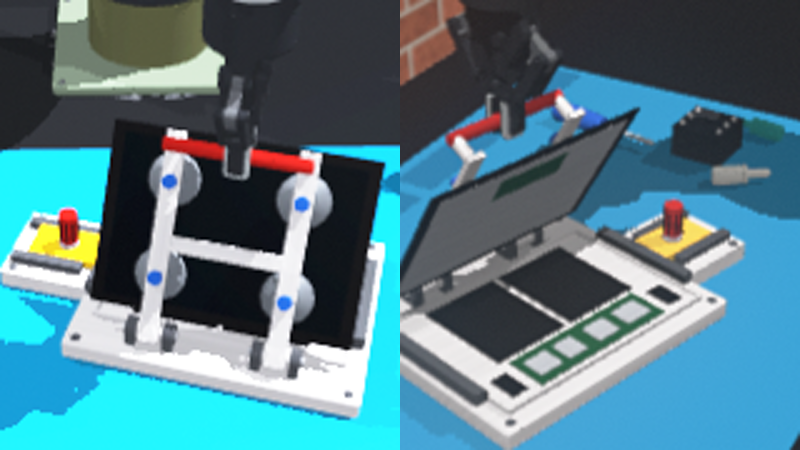

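The screen stands at about 60°: the side bar ends at (560,96)/(450,138) match the 60° prediction (553,95)/(452,137). Forces are small and the pin is still home. Handing in.

```bash
python3 -c "
from cell import *
print(close_job())"
```

```text
the job is handed in; nothing more can be done
None
```

The lock pin is fully home and released, and the gripper is holding the screen steady at about 60° by the camera images. The job is handed in, but no verdict came back.

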